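# Feed a jar into the soak box and ease the lid shut

### The arm

A 6-joint arm with a two-finger parallel gripper is mounted at the origin on the work surface. World frame = base frame: x ahead of the robot, y to its left, z up, the work surface at z = 0. Lengths are in m, angles in degrees, forces in N, time in s.
With the tool pointing down it reaches from about 0.3 to 0.75 m from the base axis. Payload 8.5 kg.
Tool frame: the origin (TCP) lies midway between the tips of the shut fingers; the grasp point (between the pads) lies 19 mm behind it (env.tcp_to_grasp is the z of the grasp point in the tool frame, in m); z points along the fingers, y is the line along which they close (so a half turn about z gives the same grasp; the last joint's range is limited). The gripper opens to 85 mm and grips with 20 to 120 N. Pads are 22 mm wide; open, the fingers measure 114 mm over their backs; the gripper's body (76 mm by 85 mm) begins 54 mm behind the grasp point. The pads swing forward as they close: fully open they stand 13 mm farther back than shut.
Start: joints at [-81.377, 21.807, 74.336, -0, 83.858, -12.336], TCP at [0.197, -0.514, 0.231] pointing down, gripper open.
Joint ranges: [-178.18, 178.18], [-50.72, 133.34], [12.68, 142.11], [-81.47, 261.47], [9.98, 163.14], [-165.26, 165.26]. Speed limits (degrees/s): [136.94, 136.94, 180, 180, 180, 180].

### API

Orientations are given as a 3x3 rotation matrix whose columns are the frame's x, y, z axes.
In Python, from rig import env, imaging, job, models gives the robot as it stands. The module is installed in compiled form; this text tells all that it offers.
- The arm moves only by the tool jog_arm, never from a script. Its argument "plan" is text: rows parted by semicolons, each of 7 numbers parted by spaces: the turn, a rotation vector about the tool's x, y, z in degrees, then the shift along the tool's x, y, z in cm, then the closure in counts, from 0 (fully open) to 255 (shut). In form: rx ry rz x y z claw; .... A call has 1 to 10 rows; each row shifts and turns the commanded pose from where the row before left it, along the tool's axes as they then stand; what a row does not reach is not made up. A row lasts 1/12 s, in which the tool goes at most 41.7 mm and 7.16 degrees, less where a joint would pass 70% of its speed; a pose out of reach is approached as far as the arm can. A call with a gripper value outside its range is refused whole. The fingers move at their own pace and stop on an object; "grip_force" is the grip in N (left out, the last holds). Time passes only in rows, so rows that do not move let the fingers close. It gives the time, the measured TCP pose, the force, the opening and the grip force at its end, in the units of the state.
- env.observe(): the state, without advancing time (a new reading comes with each control period).
- imaging.get_image(name): name is "scene" or "top"; returns a dict with "pixels" (400x640x3 uint8, red, green, blue), "depth" (400x640 float32, m along the optical axis (not along the pixel's ray), 0 where there is no reading), "fov_y" (degrees; the focal length in pixels is half the picture's height over the tangent of half this angle, whatever the lens; pixels are square), "cx", "cy" (the principal point, pixels), "world_from_camera" (4x4, takes a point from camera to world coordinates). Camera axes: x right, y down, z forward; pixel columns grow to the right and rows downward; lengths in m; the calibration is good to about 2 mm. A picture is of the moment at which its call begins.
- job.close_job(): hands the job in; it is judged then, once.
Trained networks look in the newest picture that a camera, given by its name, has taken for a name from the list of things; names that differ only in an ending like _2 or _b are one class to them, and where a whole thing is asked for, a point or a joint stands for the part that bears it (a point fixed in the world has none). Each returns a list of dicts, best first, with "confidence" (0 to 1); they miss things now and then, are a little off and sometimes report something else, mostly with a low value. They report only what shows in the picture. A call takes as long as a camera call. They do not tell look-alikes from the thing itself.
- models.outline_of(camera, query): "region" (400x640 bool, what is visible of it) and "bbox" ([centre column, centre row, width, height] in pixels, round what is visible of it).
- models.tip_of(camera, query): "at" ([column, row] in pixels: a listed point, or the origin of a listed thing).
The state is a dict: "time_s": time; "q": joint angles; "qvel": joint speeds; "joint_efforts": joint torques, N m; "position": TCP position; "tool_rot": TCP orientation; "ft_force": force on the tool from outside, world axes, zero at the start; "wrist_torque": the same for the moment, N m; "grip_width": finger opening in m; "gripper_force": force on a finger pad.
Only numpy, scipy, OpenCV 4.12 (cv2) and the standard library are available. Lean on these libraries where they do the work, as an engineer would, in place of code of your own. Each camera call takes 0.05 s, during which the arm holds its last target. There are 200 camera calls.

### The job

An amber jar lies waiting on the feed ramp of one of the two soak boxes. With the fingertips press that box's lever paddle all the way down so that its lid lifts and the jar rolls in, then, without letting the lever spring up, ease it back so that the lid closes gently without slamming, and take the hand clear. Do not touch the jar or the lids, lift nothing, and leave the other box and the standing things alone.

Things in the scene. Friction and masses are not known exactly. Their poses are not given: they have to be found in the camera images.
- box_a: grey plastic soak box holding the jar on its ramp. Tub 150 x 124 x 118 mm high, fixed on feet 0 to 30 mm high. Origin level with its underside, under the lid axle (axle 130 mm up); +x points over the tub (x 10 to 158 mm) to the aluminium ramp (x 155 to 290 mm, 12 degrees, 70 mm high at the tub); -x points to the lever paddle; z up. Tub inside: x 18 to 150 mm, 108 mm wide, floor 34 mm up
- box_b: the other soak box, just like box_a but with an empty ramp; leave it alone
- paddle_a_top (a point): box_a: centre of the top face of its black ribbed lever paddle, 40 mm (along box x) x 44 mm (along box y) x 8 mm. Released it is 123 mm in front of the axle, 41 mm above it, front edge tipped up 0.26 rad; at the bottom stop 125 mm in front, 36 mm below it, front edge tipped down 0.34 rad, so a straight vertical press follows it. About 3 to 7 N moves it
- lever_a (a joint): lever of box_a: radians, 0 = released (paddle up), 0.60 = bottom stop; grows as the paddle is pressed down. A spring and the lid's weight bring it back: let go from well down, the lid slams; it must be followed up with the fingers, taking about two seconds or more
- lid_a: white lid of box_a, fixed to turn 1.8 times as far as its lever; origin on the axle, x along the panel away from the axle (level = closed, raised about 1.08 rad = wide open, lever at its bottom stop). The panel is 160 mm long, and carries at its far (ramp-side) edge a 45 mm skirt that bars the ramp; at about 0.5 rad the skirt has cleared the jar
- lever_b (a joint): lever of box_b, same values; it stays released
- lid_b: white lid of box_b, just like lid_a; leave it closed
- jar: closed amber glass jar with white cap and paper band, a cylinder 44 mm in diameter and 80 mm long lying across the ramp against the lid's skirt (its y axis is its length); origin at its centre; about 0.12 kg; it rolls in by itself within a second once the lid is up
- flask: white bottle with black cap, 54 mm wide, 110 mm high, standing at one side; origin under its base; leave alone
- beaker: glass beaker, 68 mm wide, 85 mm high, standing at one side; origin under its base; leave alone
- pot: short amber pot with white lid, 48 mm wide, 55 mm high, standing between the levers; origin under its base; leave alone
Not all that is in view belongs to the job. Leave any red or yellow look-alike of the jar alone.

How it is judged:
By the outcome, as a careful person would: the job done as asked, in the order asked, and still so for the second after the job is handed in, with the robot touching nothing.
It also fails if it takes over 40 s, if anything falls off the work surface, if the arm or the gripper's body presses on something with over 40 N, if the wrist force passes 120 N, or if a joint passes its speed limit or range.

## Working session

There is one attempt and no reset: what is moved stays moved. The work goes in short steps, Python scripts to look and compute and a tool call to move; the robot and the scene stay as the last step left them, time stands still between calls to the robot, and variables do not carry over. Pictures are saved under pics/ and viewed, at most 10 in all, crops included, and the job is handed in when it is done.

Besides the shell and the picture viewer there is one more tool, called after "Request:" in YAML: its name, and indented under it one key for each argument. jog_arm: Moves the arm, as the interface text tells. Its arguments: {"type":"object","properties":{"plan":{"type":"string"},"grip_force":{"type":"number"}},"required":["plan"]}

```bash
mkdir -p pics
cat > h.py <<'E'
import numpy as np, cv2
from rig import env, imaging, job, models
def pt(im,c,r,k=2):
    f=200/np.tan(np.radians(im["fov_y"]/2)); c0,r0=int(round(c)),int(round(r))
    d=im["depth"][max(r0-k,0):r0+k+1,max(c0-k,0):c0+k+1]; d=np.median(d[d>0])
    p=np.array([(c-im["cx"])/f*d,(r-im["cy"])/f*d,d,1]); return (im["world_from_camera"]@p)[:3]
E
python3 - <<'E'
from h import *
for n in("scene","top"):
    im=imaging.get_image(n); cv2.imwrite(f"pics/{n}0.png",im["pixels"][:,:,::-1])
    for q in("jar","paddle_a_top","box_a","lid_a","pot","flask","beaker"):
        for t in models.tip_of(n,q)[:3]:
            print(n,q,round(t["confidence"],2),np.round(t["at"]),np.round(pt(im,*t["at"]),3))
s=env.observe();print(s["time_s"],s["position"],np.round(s["tool_rot"],3),s["ft_force"],s["grip_width"])
E
```

```text
scene jar 0.95 [228. 174.] [ 0.746 -0.239  0.129]
scene jar 0.79 [238. 239.] [ 0.807 -0.089  0.039]
scene jar 0.61 [222. 155.] [ 0.693 -0.416  0.042]
scene paddle_a_top 0.56 [335. 134.] [ 0.439 -0.155  0.184]
scene box_a 0.95 [387. 273.] [0.596 0.262 0.138]
scene box_a 0.55 [293. 184.] [ 0.61  -0.116  0.113]
scene lid_a 0.92 [290. 155.] [ 0.571 -0.191  0.145]
scene lid_a 0.78 [395. 243.] [0.539 0.221 0.162]
scene pot 0.87 [359. 206.] [ 0.446 -0.019  0.007]
scene pot 0.45 [290. 152.] [ 0.564 -0.203  0.145]
scene flask 0.94 [264. 143.] [ 0.542 -0.411  0.018]
scene flask 0.34 [386. 273.] [0.599 0.263 0.138]
scene beaker 0.75 [454. 353.] [0.569 0.47  0.059]
scene beaker 0.33 [294. 185.] [ 0.609 -0.116  0.109]
top jar 0.84 [453. 180.] [ 0.684 -0.432  0.044]
top jar 0.76 [405. 159.] [ 0.731 -0.255  0.13 ]
top jar 0.59 [340. 183.] [ 0.672 -0.05   0.04 ]
top paddle_a_top 0.89 [386. 247.] [ 0.446 -0.178  0.182]
top box_a 0.93 [261. 222.] [0.523 0.196 0.161]
top box_a 0.91 [386. 219.] [ 0.555 -0.209  0.001]
top lid_a 0.74 [388. 207.] [ 0.572 -0.195  0.144]
top lid_a 0.71 [256. 213.] [0.551 0.212 0.16 ]
top pot 0.49 [330. 259.] [ 0.418 -0.018  0.057]
top flask 0.52 [454. 223.] [ 0.534 -0.419  0.072]
top beaker 0.8 [191. 224.] [0.537 0.456 0.008]
0.8 [ 0.19673392 -0.51359191  0.23132319] [[ 0.934  0.358 -0.   ]
 [ 0.358 -0.934  0.   ]
 [-0.    -0.    -1.   ]] [-0.24913162  0.06775998  0.06341945] 0.08543854250710084
```

Run:
```python
import cv2
a=cv2.imread("pics/top0.png");cv2.imwrite("pics/topc.png",cv2.resize(a[120:290,170:490],None,fx=2.5,fy=2.5,interpolation=2))
```

```text
(no output)
```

View pics/scene0.png

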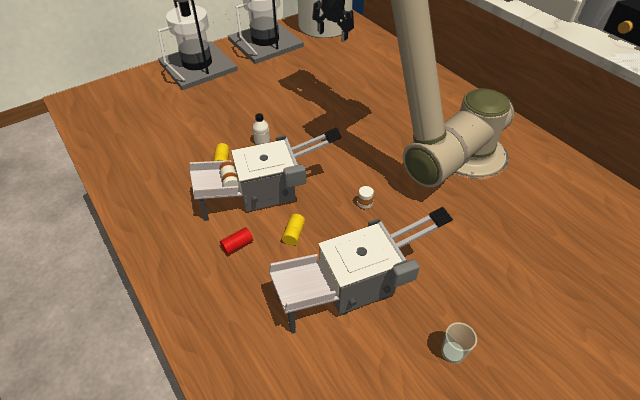

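View pics/topc.png

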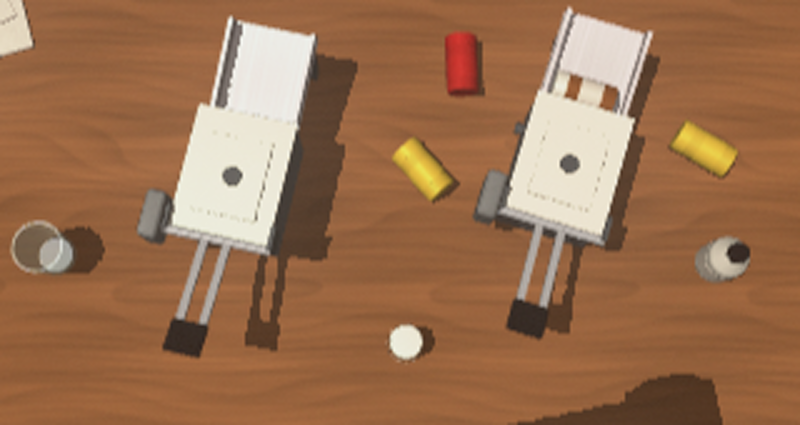

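The right-hand box (lid at top px (395,185), jar at (405,158) on its ramp, paddle near (381,247)) holds the amber jar with its white band and cap. The left box's ramp is empty (lid at ~(263,190)). The yellow (339,188; 452,179) and red (354,145) cylinders lie on the table, so they are look-alikes. Next I measure the paddle and box direction, and take one enlarged crop to confirm.

Run:
```python
from h import *
for n in("top","scene"):
    im=imaging.get_image(n); P=im["pixels"].astype(int); d=im["depth"]
    f=200/np.tan(np.radians(im["fov_y"]/2)); v,u=np.mgrid[:400,:640]
    X=np.stack([(u-im["cx"])/f*d,(v-im["cy"])/f*d,d,np.ones_like(d)],-1)@im["world_from_camera"].T; X=X[...,:3]
    m=(P.max(2)<70)&(d>0)&(X[...,2]>.13)&(X[...,2]<.22)&(abs(X[...,0]-.43)<.06)&(abs(X[...,1]+.19)<.08)
    Q=X[m]; r=cv2.minAreaRect(Q[:,:2].astype(np.float32)*1000)
    A=np.c_[Q[:,:2]-Q[:,:2].mean(0),np.ones(len(Q))]; co=np.linalg.lstsq(A,Q[:,2],rcond=None)[0]
    print(n,"paddle",len(Q),Q.mean(0).round(4),r,co.round(3))
    m=(P.min(2)>185)&(d>0)&(X[...,2]>.125)&(X[...,2]<.17)&(abs(X[...,0]-.57)<.13)&(abs(X[...,1]+.21)<.1)
    Q=X[m]; print(" lid",len(Q),Q.mean(0).round(4),cv2.minAreaRect(Q[:,:2].astype(np.float32)*1000))
    a=cv2.resize(im["pixels"][115:265,350:450] if n=="top" else im["pixels"][110:230,170:370],None,fx=4,fy=4,interpolation=2)
    cv2.imwrite(f"pics/{n}1.png",a[:,:,::-1])
```

```text
top paddle 173 [ 0.4455 -0.1629  0.1827] ((445.3686828613281, -163.18695068359375), (42.34465026855469, 36.113037109375), 71.1364517211914) [-0.24   0.074  0.183]
 lid 1582 [ 0.6343 -0.2258  0.1455] ((642.3457641601562, -225.52593994140625), (126.05020141601562, 151.3850860595703), 72.94903564453125)
scene paddle 159 [ 0.4465 -0.1601  0.182 ] ((444.79534912109375, -162.75875854492188), (47.53788375854492, 38.4328727722168), 69.00389862060547) [-0.232  0.061  0.182]
 lid 1336 [ 0.6353 -0.2244  0.1454] ((641.8391723632812, -224.6367950439453), (129.76068115234375, 153.7547607421875), 72.5806655883789)
```

View pics/scene1.png

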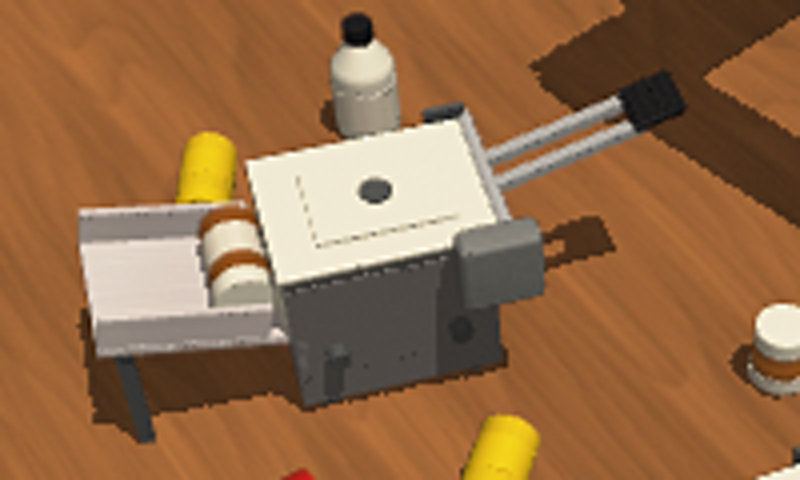

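The enlarged crop confirms it: the jar lying across this box's ramp is amber with a white cap and paper band. The target is the paddle centre at about (0.445, -0.163, 0.183), with box yaw about -17.5°. I move above it now.

Request:
jog_arm:
  plan: "0 0 0 3.3 -2.2 0 255;0 0 0 3.3 -2.2 0 255;0 0 0 3.3 -2.2 0 255;0 0 0 3.3 -2.2 0 255;0 0 0 3.3 -2.2 0 255;0 0 0 3.3 -2.2 0 255;0 0 0 3.3 -2.2 0 255;0 0 0 3.3 -2.2 0 255;0 0 0 3.3 -2.2 0 255;0 0 0 2.7 -1.9 0 255"

```text
time_s: 1.73
position: [0.4227, -0.1928, 0.2316]
tool_rot: [[0.934, 0.358, 0.001], [0.358, -0.934, -0.0], [0.001, 0.0, -1.0]]
ft_force: [0.8, -0.7, -0.1]
grip_width: -0.0001
gripper_force: 0.0
```

Request:
jog_arm:
  plan: "0 0 6.4 0 0 0 255;0 0 6.4 0 0 0 255;0 0 6.4 0 0 0 255;0 0 6.4 0 0 0 255;0 0 6.4 0 0 0 255;0 0 6.5 0 0 0 255;0 0 0 0 0 0 255;0 0 0 0 0 0 255"

```text
time_s: 2.4
position: [0.4217, -0.195, 0.2314]
tool_rot: [[0.955, -0.298, 0.0], [-0.298, -0.955, -0.0], [0.0, 0.0, -1.0]]
ft_force: [0.6, -0.1, 0.1]
grip_width: 0.0001
gripper_force: 0.0
```

Run:
```python
from h import *
s=env.observe();R=s["tool_rot"];print(s["time_s"],s["position"],np.round(R,3),s["ft_force"],s["grip_width"])
print("cm in tool axes",R.T@(np.array([.445,-.163,.183])-s["position"])*100)
im=imaging.get_image("scene");cv2.imwrite("pics/s2.png",cv2.resize(im["pixels"][60:260,170:470],None,fx=2.6,fy=2.6)[:,:,::-1])
```

```text
2.4 [ 0.42165445 -0.1950451   0.23138272] [[ 0.955 -0.298  0.   ]
 [-0.298 -0.955 -0.   ]
 [ 0.     0.    -1.   ]] [ 0.56075418 -0.08022489  0.13303131] 0.00013995979059582963
cm in tool axes [ 1.27238422 -3.75504711  4.83823978]
```

View pics/s2.png

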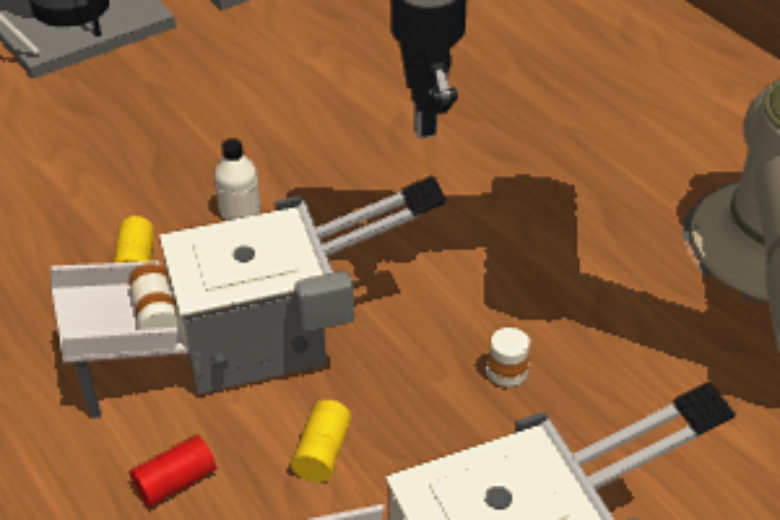

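The picture shows the shut fingertips (crop px (425,130)) short of the paddle (424,195) by the measured offset, and everything else is undisturbed. I correct, then come down to just above the paddle.

Request:
jog_arm:
  plan: "0 0 0 0.65 -1.85 0 255;0 0 0 0.65 -1.9 0 255;0 0 0 0 0 1.5 255;0 0 0 0 0 1.3 255;0 0 0 0 0 0.7 255;0 0 0 0 0 0 255;0 0 0 0 0 0 255"

```text
time_s: 3.03
position: [0.4454, -0.1634, 0.1965]
tool_rot: [[0.954, -0.301, -0.0], [-0.301, -0.954, 0.0], [-0.0, -0.0, -1.0]]
ft_force: [-1.4, 0.1, 0.5]
grip_width: 0.0
gripper_force: 0.0
```

Request:
jog_arm:
  plan: "0 0 0 0 0 0.3 255;0 0 0 0 0 0.3 255;0 0 0 0 0 0.3 255;0 0 0 0 0 0.3 255;0 0 0 0 0 0.3 255;0 0 0 0 0 0.3 255;0 0 0 0 0 0.3 255;0 0 0 0 0 0 255"

```text
time_s: 3.7
position: [0.4452, -0.1632, 0.1749]
tool_rot: [[0.954, -0.301, -0.001], [-0.301, -0.954, 0.0], [-0.001, -0.0, -1.0]]
ft_force: [-1.6, -0.1, 3.7]
grip_width: 0.0001
gripper_force: 1.7
```

Run:
```python
from h import *
s=env.observe();print(s["time_s"],s["position"],s["ft_force"])
im=imaging.get_image("scene");cv2.imwrite("pics/s3.png",cv2.resize(im["pixels"][80:230,200:400],None,fx=4,fy=4,interpolation=2)[:,:,::-1])
```

```text
3.7 [ 0.44519281 -0.16317505  0.17485771] [-1.64149684 -0.12835809  3.71488684]
```

View pics/s3.png

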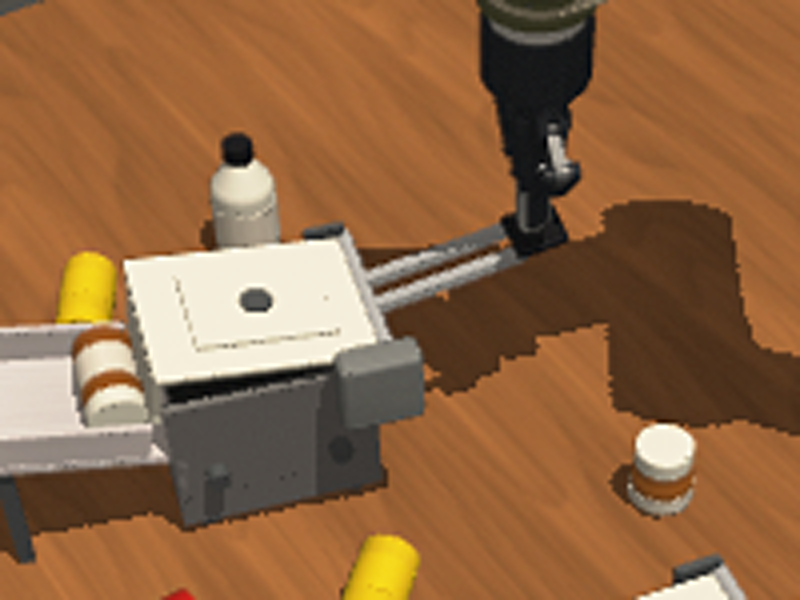

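The fingertips sit centrally on the paddle (px (535,230)) and the lid has started to lift. I continue pressing.

Request:
jog_arm:
  plan: "0 0 0 0 0 0.4 255;0 0 0 0 0 0.4 255;0 0 0 0 0 0.4 255;0 0 0 0 0 0.4 255;0 0 0 0 0 0.4 255;0 0 0 0 0 0.4 255;0 0 0 0 0 0.4 255;0 0 0 0 0 0.4 255;0 0 0 0 0 0.4 255;0 0 0 0 0 0.4 255"

```text
time_s: 4.58
position: [0.4453, -0.1632, 0.1349]
tool_rot: [[0.953, -0.301, -0.0], [-0.301, -0.953, 0.0], [-0.0, -0.0, -1.0]]
ft_force: [-3.4, -0.2, 4.2]
grip_width: 0.0002
gripper_force: 2.4
```

Request:
jog_arm:
  plan: "0 0 0 0 0 0.3 255;0 0 0 0 0 0.3 255;0 0 0 0 0 0.3 255;0 0 0 0 0 0.3 255;0 0 0 0 0 0.3 255;0 0 0 0 0 0.2 255;0 0 0 0 0 0.2 255;0 0 0 0 0 0 255"

```text
time_s: 5.25
position: [0.4455, -0.1634, 0.1161]
tool_rot: [[0.953, -0.301, 0.0], [-0.301, -0.953, -0.0], [0.0, 0.0, -1.0]]
ft_force: [2.0, -2.0, 5.0]
grip_width: 0.0
gripper_force: 1.9
```

Request:
jog_arm:
  plan: "0 0 0 0 0 0.1 255;0 0 0 0 0 0.1 255;0 0 0 0 0 0.1 255;0 0 0 0 0 0.1 255;0 0 0 0 0 0.1 255;0 0 0 0 0 0 255"

```text
time_s: 5.75
position: [0.4453, -0.1632, 0.1111]
tool_rot: [[0.954, -0.301, -0.0], [-0.301, -0.954, 0.0], [-0.0, -0.0, -1.0]]
ft_force: [0.7, -1.1, 4.2]
grip_width: 0.0001
gripper_force: 1.9
```

Request:
jog_arm:
  plan: "0 0 0 0 0 0.1 255;0 0 0 0 0 0.1 255;0 0 0 0 0 0 255"

```text
time_s: 6.0
position: [0.4452, -0.1631, 0.1091]
tool_rot: [[0.953, -0.301, -0.0], [-0.301, -0.953, 0.0], [-0.0, -0.0, -1.0]]
ft_force: [1.6, -0.6, 5.2]
grip_width: 0.0002
gripper_force: 1.8
```

Request:
jog_arm:
  plan: "0 0 0 0 0 0.1 255;0 0 0 0 0 0.1 255;0 0 0 0 0 0 255"

```text
time_s: 6.25
position: [0.4455, -0.1632, 0.1074]
tool_rot: [[0.953, -0.301, 0.0], [-0.301, -0.953, -0.0], [0.0, -0.0, -1.0]]
ft_force: [1.9, 0.1, 8.5]
grip_width: -0.0001
gripper_force: 3.4
```

Request:
jog_arm:
  plan: "0 0 0 0 0 0.1 255;0 0 0 0 0 0 255;0 0 0 0 0 0 255;0 0 0 0 0 0 255"

```text
time_s: 6.58
position: [0.4456, -0.1633, 0.1069]
tool_rot: [[0.954, -0.301, 0.001], [-0.301, -0.954, -0.001], [0.001, 0.0, -1.0]]
ft_force: [0.8, 1.0, 10.7]
grip_width: 0.0002
gripper_force: 5.3
```

Run:
```python
from h import *
s=env.observe();print(s["time_s"],s["position"],s["ft_force"])
im=imaging.get_image("scene");imt=imaging.get_image("top")
a=cv2.resize(im["pixels"][80:230,170:370],None,fx=4,fy=4,interpolation=2)
cv2.imwrite("pics/s4.png",a[:,:,::-1])
for n,i in(("scene",im),("top",imt)):
  for t in models.tip_of(n,"jar")[:4]: print(n,t["confidence"],np.round(t["at"]),pt(i,*t["at"]).round(3))
```

```text
6.5833 [ 0.44564348 -0.16332805  0.10692586] [ 0.80005948  0.99091117 10.73361103]
scene 0.87 [291. 228.] [ 0.67  -0.039  0.043]
scene 0.76 [240. 240.] [ 0.805 -0.087  0.036]
scene 0.68 [219. 156.] [ 0.703 -0.412  0.044]
scene 0.53 [276. 177.] [ 0.638 -0.159  0.123]
top 0.76 [452. 180.] [ 0.685 -0.432  0.043]
top 0.73 [354. 142.] [ 0.816 -0.098  0.042]
top 0.54 [336. 187.] [ 0.658 -0.038  0.042]
```

View pics/s4.png

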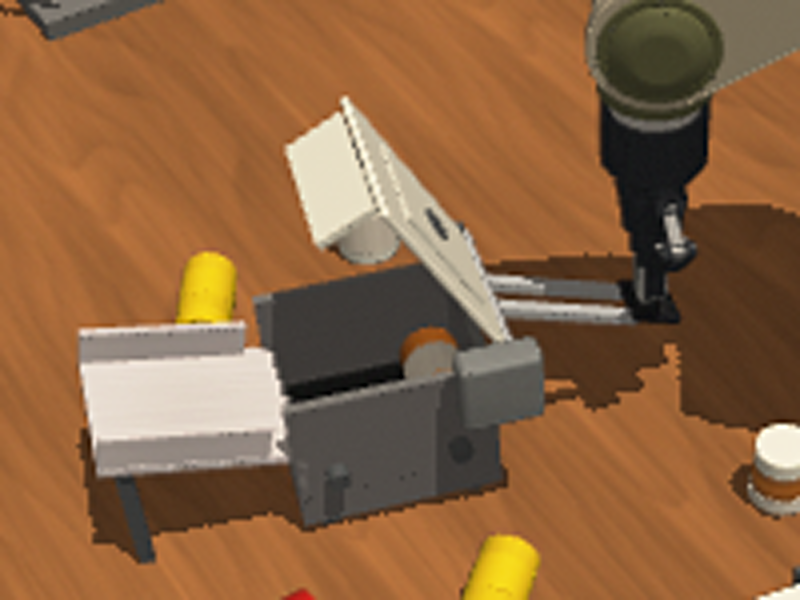

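The lid is wide open, the ramp is empty, and the jar lies inside the tub (px (430,355)). Force is climbing at the bottom stop. I make one firm press, then follow the lever up slowly.

Request:
jog_arm:
  plan: "0 0 0 0 0 0.1 255;0 0 0 0 0 0 255;0 0 0 0 0 0 255;0 0 0 0 0 0 255;0 0 0 0 0 0 255;0 0 0 0 0 0 255"

```text
time_s: 7.28
position: [0.4458, -0.1634, 0.1064]
tool_rot: [[0.954, -0.301, 0.002], [-0.301, -0.954, -0.001], [0.002, 0.0, -1.0]]
ft_force: [-1.3, 1.6, 15.4]
grip_width: -0.0001
gripper_force: 7.5
```

Request:
jog_arm:
  plan: "0 0 0 0 0 -0.1 255;0 0 0 0 0 -0.2 255;0 0 0 0 0 -0.2 255;0 0 0 0 0 -0.2 255;0 0 0 0 0 -0.2 255;0 0 0 0 0 -0.2 255;0 0 0 0 0 -0.2 255;0 0 0 0 0 -0.2 255;0 0 0 0 0 -0.2 255;0 0 0 0 0 -0.2 255"

```text
time_s: 8.12
position: [0.4453, -0.1631, 0.1245]
tool_rot: [[0.953, -0.301, -0.0], [-0.301, -0.953, 0.0], [-0.0, -0.0, -1.0]]
ft_force: [-4.4, 2.1, 4.1]
grip_width: -0.0001
gripper_force: 2.1
```

Request:
jog_arm:
  plan: "0 0 0 0 0 -0.2 255;0 0 0 0 0 -0.2 255;0 0 0 0 0 -0.2 255;0 0 0 0 0 -0.2 255;0 0 0 0 0 -0.2 255;0 0 0 0 0 -0.2 255;0 0 0 0 0 -0.2 255;0 0 0 0 0 -0.2 255;0 0 0 0 0 -0.2 255;0 0 0 0 0 -0.2 255"

```text
time_s: 8.95
position: [0.4454, -0.1633, 0.1446]
tool_rot: [[0.953, -0.301, 0.0], [-0.301, -0.953, -0.0], [0.0, 0.0, -1.0]]
ft_force: [-3.1, 2.6, 4.4]
grip_width: -0.0003
gripper_force: 2.2
```

Request:
jog_arm:
  plan: "0 0 0 0 0 -0.2 255;0 0 0 0 0 -0.2 255;0 0 0 0 0 -0.2 255;0 0 0 0 0 -0.2 255;0 0 0 0 0 -0.2 255;0 0 0 0 0 -0.2 255;0 0 0 0 0 -0.2 255;0 0 0 0 0 -0.2 255;0 0 0 0 0 -0.2 255;0 0 0 0 0 -0.2 255"

```text
time_s: 9.78
position: [0.4457, -0.1635, 0.1647]
tool_rot: [[0.953, -0.301, 0.001], [-0.301, -0.953, -0.001], [0.001, 0.0, -1.0]]
ft_force: [2.5, -0.3, 2.7]
grip_width: 0.0
gripper_force: 1.7
```

Still in contact at 16 mm/s of lid follow-up. I slow down for the last 2 cm.

Request:
jog_arm:
  plan: "0 0 0 0 0 -0.1 255;0 0 0 0 0 -0.1 255;0 0 0 0 0 -0.1 255;0 0 0 0 0 -0.1 255;0 0 0 0 0 -0.1 255;0 0 0 0 0 -0.1 255;0 0 0 0 0 -0.1 255;0 0 0 0 0 -0.1 255;0 0 0 0 0 -0.1 255;0 0 0 0 0 -0.1 255"

```text
time_s: 10.62
position: [0.4454, -0.1632, 0.1744]
tool_rot: [[0.954, -0.301, -0.0], [-0.301, -0.954, 0.0], [-0.0, -0.0, -1.0]]
ft_force: [2.7, -1.5, 1.9]
grip_width: 0.0001
gripper_force: 1.7
```

Request:
jog_arm:
  plan: "0 0 0 0 0 -0.1 255;0 0 0 0 0 -0.1 255;0 0 0 0 0 -0.1 255;0 0 0 0 0 -0.1 255;0 0 0 0 0 -0.1 255;0 0 0 0 0 -0.1 255;0 0 0 0 0 -0.1 255;0 0 0 0 0 -0.1 255;0 0 0 0 0 -0.1 255;0 0 0 0 0 -0.1 255"

```text
time_s: 11.45
position: [0.4453, -0.1632, 0.1844]
tool_rot: [[0.954, -0.301, -0.0], [-0.301, -0.954, 0.0], [-0.0, -0.0, -1.0]]
ft_force: [2.1, -0.6, 1.7]
grip_width: -0.0002
gripper_force: 0.9
```

Request:
jog_arm:
  plan: "0 0 0 0 0 -0.1 255;0 0 0 0 0 -0.1 255;0 0 0 0 0 -0.1 255;0 0 0 0 0 -0.1 255;0 0 0 0 0 -0.1 255;0 0 0 0 0 -0.1 255;0 0 0 0 0 0 255"

```text
time_s: 12.03
position: [0.4454, -0.1632, 0.1905]
tool_rot: [[0.954, -0.301, 0.0], [-0.301, -0.954, -0.0], [0.0, 0.0, -1.0]]
ft_force: [-0.5, 0.8, -0.5]
grip_width: 0.0001
gripper_force: 0.0
```

Contact is lost with the lever fully up. I lift clear and check.

Request:
jog_arm:
  plan: "0 0 0 0 0 -1 255;0 0 0 0 0 -2 255;0 0 0 0 0 -2 255;0 0 0 0 0 -2 255;0 0 0 -2 0 -1 255;0 0 0 -3 0 0 255;0 0 0 -3 0 0 255;0 0 0 0 0 0 255;0 0 0 0 0 0 255"

```text
time_s: 12.78
position: [0.3684, -0.1388, 0.2708]
tool_rot: [[0.953, -0.302, 0.001], [-0.302, -0.953, -0.001], [0.001, 0.0, -1.0]]
ft_force: [-0.1, -0.5, -0.0]
grip_width: 0.0002
gripper_force: 0.0
```

Run:
```python
from h import *
s=env.observe();print(s["time_s"],s["position"],s["ft_force"])
im=imaging.get_image("scene")
cv2.imwrite("pics/s5.png",cv2.resize(im["pixels"][80:380,170:490],None,fx=1.9,fy=1.9,interpolation=2)[:,:,::-1])
```

```text
12.7833 [ 0.36842977 -0.13883672  0.27076721] [-0.11357197 -0.49228463 -0.0074521 ]
```

View pics/s5.png

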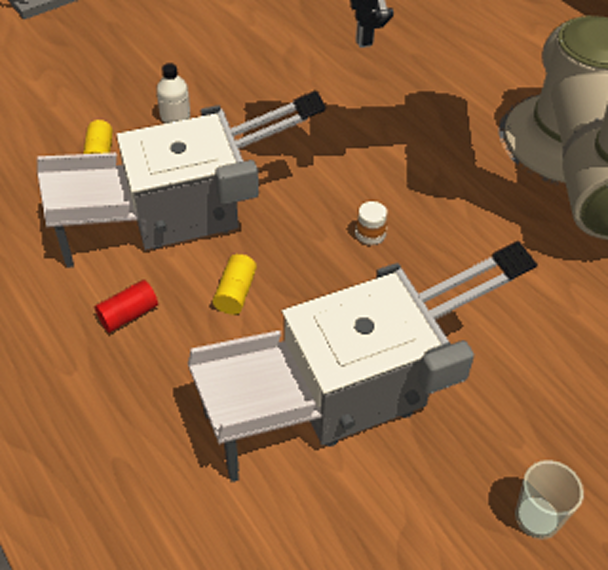

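The lid is closed (px (178,150)), the ramp is empty, the paddle is up (310,105), the hand is clear (365,25), and the other things are unmoved.

```bash
python3 -c "
from rig import job
print(job.close_job())"
```

```text
the job is handed in; nothing more can be done
None
```

The jar rolled into its soak box, I eased the lid shut by following the lever up over about five seconds, the hand is clear, and the job is handed in (about 13 s of the 40 s used).

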